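Lever open the storage tin and pack the spice jars

ROBOT

A 6-joint arm with a two-finger parallel gripper is mounted at the origin on a cart in front of the work surface, level with it; the furniture and walls round the work are solid. World frame = base frame: x ahead of the robot, y to its left, z up, the work surface at z = 0. Lengths are in m, angles in rad, forces in N, time in s.
With the tool pointing down it reaches from about 0.425 to 0.95 m from the base axis. Payload 3.5 kg.
Tool frame: the origin (TCP) lies at the very end of the fingers, on their centre line; the grasp point (between the pads) lies 19 mm behind it (ctrl.pinch_z is the distance from the TCP to the grasp point, in m); z points along the fingers, y is the line along which they close (so a half turn about z gives the same grasp; the last joint's range is limited). The gripper opens to 85 mm and grips with 20 to 120 N. Pads are 22 mm wide; open, the fingers measure 114 mm over their backs; the gripper's body (76 mm by 85 mm) begins 54 mm behind the grasp point. The pads swing forward as they close: fully open they stand 13 mm farther back than shut.
Start: joints at [1.152, 0.286, 1.577, -0, 1.279, -0.15], TCP at [0.179, 0.651, 0.207] pointing down, gripper open.
Joint ranges: [-2.77, 2.77], [-0.9, 2.22], [0.21, 2.48], [-1.53, 4.67], [0.24, 2.81], [-2.84, 2.84]. Speed limits (rad/s): [2.79, 2.79, 3.14, 3.14, 3.14, 3.14].

INTERFACE

Orientations are given as a unit quaternion [x, y, z, w].
In Python, from plant import ctrl gives the robot as it stands. The module is installed in compiled form; this text tells all that it offers.
- The arm moves only by the shell command python3 -m crank 'ROWS' [OPENING] [FORCE]. ROWS is JSON, a list of rows, each a list of 6 numbers: the shift along the tool's x, y, z in cm, then the turn, a rotation vector about the tool's x, y, z in rad. In form: [[tx, ty, tz, rx, ry, rz], ...]. A call has 1 to 10 rows; each row is the pose to reach, as a shift and turn from the pose commanded when the call began, along the tool's axes at that moment; what a row does not reach only later rows make up. A row lasts 1/10 s, in which the tool goes at most 50 mm and 8.59 degrees, less where a joint would pass 70% of its speed; a pose out of reach is approached as far as the arm can. A call with a gripper value outside its range is refused whole. OPENING is the opening, from 0 (shut) to 1 (fully open), set as the call begins (- or left out, the last holds). The fingers move at their own pace and stop on an object; FORCE is the grip in N (left out, the last holds). Time passes only in rows, so rows that repeat a pose let the fingers close. It gives the time, the measured TCP pose, the force, the opening and the grip force at its end, in the units of the state.
- ctrl.get_state(): the state, without advancing time (a new reading comes with each control period).
- ctrl.read_camera(name): name is "side" or "top"; returns (picture, depth): 400x640x3 uint8, blue, green, red; 400x640 float32, m along the optical axis (not along the pixel's ray), 0 where there is no reading.
- ctrl.camera_info(name): a dict with "K" (3x3 intrinsics, pixels), "origin" and "orientation" of the camera in the world. Camera axes: x right, y down, z forward; pixel columns grow to the right and rows downward; lengths in m; the calibration is good to about 2 mm. A picture is of the moment at which its call begins. camera_info takes no time and is no camera call.
- ctrl.sign_off(): hands the job in; it is judged then, once.
The state is a dict: "time": time; "qpos": joint angles; "dq": joint speeds; "joint_efforts": joint torques, N m; "eef_pos": TCP position; "tcp_rot": TCP orientation; "contact_force": force on the tool from outside, world axes, zero at the start; "wrist_torque": the same for the moment, N m; "opening": opening from 0.0 (shut) to 1.0 (fully open); "finger_force": force on a finger pad.
Only numpy, scipy, OpenCV 4.12 (cv2) and the standard library are available. Lean on these libraries where they do the work, as an engineer would, in place of code of your own. Each camera call takes 0.05 s, during which the arm holds its last target. There are 200 camera calls.

TASK

The flat lid of the sage-green storage tin is snapped shut and has no handle: push the palette knife's blade into the slot in the tin's front rim, lever the lid up with it, and swing the lid right back so that it stays open. Lay the knife down flat on the worktop, then stand the green-capped and the yellow-capped spice jar upright on the tin's floor in the free space beside the stacked flat tins. Leave everything else where it is.

Things in the scene. Friction and masses are not known exactly. Their poses are not given: they have to be found in the camera images.
- tin: green steel tin, fixed; outside 112 (its x) x 198 (y) x 112 mm high, walls 4 mm, inner floor 6 mm above the worktop. Origin: centre of its underside; +x to the back (hinge side), +y to its left seen from the front. Right half (-y): stacked flat tins, top at 86 mm. Left half, y -7 to +95 mm: free, just fits both jars side by side along y. Inside it is 104 mm in x: open the fingers little there
- tin_slot (a point): middle of the black-edged slot in the tin's front rim, on the front face, axes as the tin: 70 mm wide (y), 8 mm high (z 104 to 112 mm above the worktop), cut right through the 4 mm wall just under the lid, its lower edge is the place to lever on; behind it is empty space for 70 mm
- tin_lid (a joint): angle of the lid about the hinge, rad: 0 shut, 1.57 upright, 1.9 fully back against its stop. Two spring catches hold it shut and let go at about 0.06 with 10 to 15 N lifted near the front; beyond that the stiff hinge holds it at any angle
- tin_hinge (a point): middle of the lid's hinge line, which runs along the tin's y at the top of the back wall, 112 mm above the worktop; axes as the tin
- lid_front (a point): middle of the lid's front edge, on its underside, 115 mm from the hinge line; the lid is a flat plate 4 mm thick and 204 mm wide; its x axis lies along the lid towards the hinge, z out of its top. It stands 3 mm proud of the tin's front
- knife: palette knife lying flat on the worktop, 200 mm long, 0.1 kg. Origin: the underside of the handle at the balance point, where to grip; x points to the blade's tip, y across the handle, z up. Dark wooden handle 110 x 24 x 18 mm (x -85 to +25), steel blade 30 mm wide and 2 mm thick, its middle plane 9 mm above the handle's underside, with a round end at x = +115
- knife_tip (a point): the far end of the knife's blade, in its middle plane; axes as the knife
- jar_green: clear spice jar with a green cap, 45 mm across, 97 mm high, 0.11 kg; origin: centre of its underside, z up; grip the cap (its top 20 mm)
- jar_yellow: clear spice jar with a yellow cap, 44 mm across, 100 mm high, 0.11 kg; origin: centre of its underside, z up; grip the cap (its top 20 mm)
- tuna_low: lower flat tin in the storage tin, 86 mm across, 40 mm high, origin: centre of its underside; stays there
- tuna_high: upper flat tin, 86 mm across, 40 mm high, origin: centre of its underside; stays there
- mug: dark stoneware mug on the draining board, 92 x 121 x 94 mm, origin: centre of its underside; bystander
- beans: short tin of vegetables, 75 mm across, 58 mm high, origin: centre of its underside; bystander
- spoon: teaspoon, 130 mm long along its x, 11 mm high, origin: centre of its underside; bystander
Not all that is in view belongs to the job. What is shaped like the jar_yellow but turquoise is not meant.

How it is judged:
On the way, in this order (a step that is already met when the one before it is completed fails the run):
1. the tip of the blade is through the slot, at least 8 mm behind the tin's front face (x of knife_tip in the frame of tin_slot between 0.008 and 0.1 m and y of knife_tip in the frame of tin_slot between -0.04 and 0.04 m and z of knife_tip in the frame of tin_slot between -0.012 and 0.02 m), for 0.1 s.
2. the lid is lifted past its catches (0.1 rad) while the knife presses on the tin or its lid (value of joint tin_lid above 0.1 rad and contact force between knife and tin above 0.3 N), for 0.1 s.
At the end, for the whole second after the job is handed in: The lid stands open beyond 1.4 rad; the knife lies on the worktop (its grip point and tip within 30 mm of worktop height), at rest; both jars stand inside the tin on its floor (underside less than 12 mm above the worktop, within 0.12 rad of upright), at rest (value of joint tin_lid above 1.4 rad and height (world z) of knife between -0.01 and 0.03 m and height (world z) of knife_tip between -0.01 and 0.03 m and linear speed of each of knife, jar_green, jar_yellow below 0.02 m/s and x of jar_green in the frame of tin between -0.045 and 0.045 m and y of jar_green in the frame of tin between -0.02 and 0.095 m and z of each of jar_green, jar_yellow in the frame of tin below 0.012 m and angle between each of jar_green, jar_yellow's own z axis and vertical below 0.12 rad and x of jar_yellow in the frame of tin between -0.045 and 0.045 m and y of jar_yellow in the frame of tin between -0.02 and 0.095 m); the robot touches nothing.
It fails at once if a bystander (mug, vegetable tin or teaspoon) is moved more than 40 mm (distance of any of mug, beans, spoon from where it was at the start of the episode above 0.04 m).
It fails at once if a flat tin is moved more than 30 mm from its place in the storage tin (distance of any of tuna_low, tuna_high from where it was at the start of the episode above 0.03 m).
It also fails if it takes over 72 s, if anything falls off the work surface, if the arm or the gripper's body presses on something with over 40 N, if the wrist force passes 120 N, or if a joint passes its speed limit or range.

## Working session

There is one attempt and no reset: what is moved stays moved. The work goes in short steps, Python scripts to look and compute and a shell command to move; the robot and the scene stay as the last step left them, time stands still between calls to the robot, and variables do not carry over. Pictures are saved under pics/ and viewed, at most 10 in all, crops included, and the job is handed in when it is done.

```bash
mkdir -p pics
cat > h.py <<'E'
import numpy as np, cv2
from plant import ctrl
from scipy.spatial.transform import Rotation as R
def cam(n):
    i=ctrl.camera_info(n); o=i["orientation"]; o=np.array(o)
    M=o if o.shape==(3,3) else R.from_quat(o).as_matrix()
    return np.array(i["K"]),np.array(i["origin"]),M
def ray(n,u,v):
    K,o,M=cam(n); return o,M@np.linalg.inv(K)@np.array([u,v,1.])
def onz(n,u,v,z):
    o,d=ray(n,u,v); return o+d*(z-o[2])/d[2]
def cloud(n,D):
    K,o,M=cam(n); v,u=np.mgrid[:D.shape[0],:D.shape[1]]
    P=np.stack([(u-K[0,2])/K[0,0]*D,(v-K[1,2])/K[1,1]*D,D],-1)
    return P@M.T+o
def proj(n,p):
    K,o,M=cam(n); c=K@(M.T@(np.array(p)-o)); return c[:2]/c[2]
def rel(p,q=None):
    "shift in tool axes (cm) and rotvec from the present pose to world pose"
    s=ctrl.get_state(); T=R.from_quat(s["tcp_rot"])
    t=T.inv().apply(np.array(p)-s["eef_pos"])*100
    r=(T.inv()*q).as_rotvec() if q is not None else np.zeros(3)
    return np.round(t,2),np.round(r,3)
E
cat > shot.py <<'E'
import sys; from h import *
t=sys.argv[1]
for n in sys.argv[2:]:
    im,D=ctrl.read_camera(n); cv2.imwrite(f"pics/{n}_{t}.png",im); np.save(f"pics/{n}_{t}.npy",D)
E
python3 shot.py 0 top side
python3 - <<'E'
from h import *
for n in("top","side"): print(ctrl.camera_info(n))
print(ctrl.get_state(),ctrl.pinch_z)
E
```

```text
{'K': array([[369.42139336,   0.        , 314.35480745],
       [  0.        , 369.42139336, 199.73692061],
       [  0.        ,   0.        ,   1.        ]]), 'origin': array([0.42774165, 0.04227566, 1.15752487]), 'orientation': array([ 0.70522145, -0.70513029,  0.05047057, -0.05391384])}
{'K': array([[459.74759413,   0.        , 323.12445331],
       [  0.        , 459.74759413, 197.94381708],
       [  0.        ,   0.        ,   1.        ]]), 'origin': array([0.40983184, 1.09208804, 1.01618813]), 'orientation': array([-0.06575936,  0.90693409, -0.41405396,  0.04129873])}
{'time': 0.1, 'qpos': array([ 1.15201077e+00,  2.87100192e-01,  1.57803595e+00,  1.07101223e-05,
        1.27859057e+00, -1.49984759e-01]), 'dq': array([-0.00125629,  0.0001634 , -0.003087  , -0.00072449, -0.00128512,
       -0.00034191]), 'joint_efforts': array([ 3.55068059e-04, -4.07295120e+01, -2.93699151e+01, -1.32428395e-04,
        3.35850375e-03, -1.39057227e-05]), 'eef_pos': array([0.17895729, 0.65017683, 0.20566724]), 'tcp_rot': array([ 1.33997599e-01,  9.90981082e-01, -1.02273091e-03, -3.04293473e-04]), 'contact_force': array([-0.61557903,  0.00842925, -1.35542413]), 'wrist_torque': array([-0.00522218, -0.01056193, -0.00723576]), 'finger_force': 0.0, 'opening': 0.9996917904623315} 0.0187
```

View pics/top_0.png

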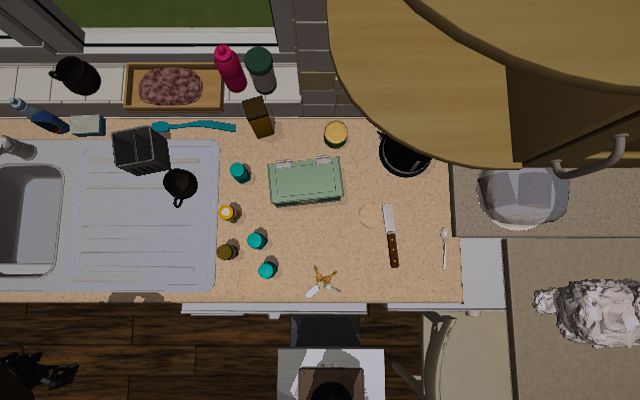

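View pics/side_0.png

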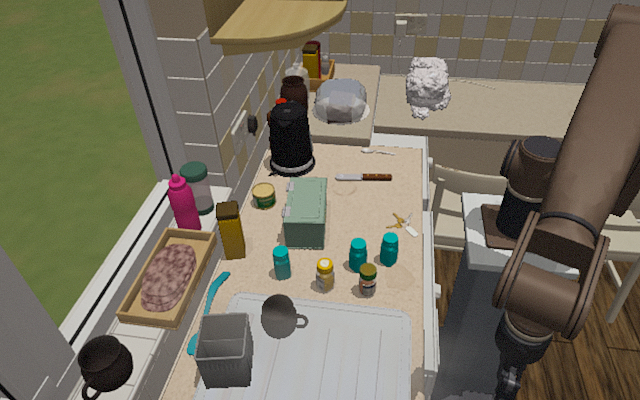

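The top view shows the tin at (305,180) and the knife at (391,235), blade pointing up. There are five jar-like objects: a yellow cap at (227,212), a dark cap at (227,252), and turquoise ones at (240,172), (257,240) and (267,270). In the side view, (325,273) is yellow and (368,278) is green with brown contents. I'll enlarge the jars and the tin to confirm.

Run:
```python
from h import *
t=cv2.imread("pics/top_0.png"); s=cv2.imread("pics/side_0.png")
a=cv2.resize(t[150:290,210:310],None,fx=4,fy=4,interpolation=cv2.INTER_CUBIC)
b=cv2.resize(s[225:305,310:410],None,fx=4,fy=4,interpolation=cv2.INTER_CUBIC)
c=np.zeros((560,800,3),np.uint8); c[:,:400]=a; c[:320,400:]=b
c[330:550,400:800]=cv2.resize(t[200:275,360:460],(400,220))
cv2.imwrite("pics/crop.png",c)
D=np.load("pics/top_0.npy"); P=cloud("top",D)
for u,v in [(227,212),(227,250),(257,240),(267,270),(240,172),(305,185),(391,250),(389,215),(300,230),(350,230),(420,100),(350,60),(335,131),(444,240),(405,155)]: print((u,v),P[v,u].round(3))
h=P[...,2]
g=(abs(h-.116)<.008)&(P[...,0]>.3)&(P[...,0]<.65)&(abs(P[...,1])<.35)
g=cv2.morphologyEx(g.astype(np.uint8),cv2.MORPH_OPEN,np.ones((3,3)))
n,l,st,ce=cv2.connectedComponentsWithStats(g)
k=1+np.argmax(st[1:,4]); ys,xs=np.where(l==k)
r=cv2.minAreaRect(P[ys,xs][:,:2].astype(np.float32)*1000); print(st[k],r,cv2.boxPoints(r))
# cabinet
m=(h>.3); print("cab",[(P[v,u]).round(2).tolist() for u,v in [(332,20),(335,80),(380,120),(440,160),(500,160),(600,150)]])
```

```text
(227, 212) [0.55  0.3   0.098]
(227, 250) [0.441 0.296 0.099]
(257, 240) [0.469 0.21  0.105]
(267, 270) [0.385 0.18  0.103]
(240, 172) [0.667 0.265 0.103]
(305, 185) [0.625 0.074 0.119]
(391, 250) [ 0.442 -0.186  0.02 ]
(389, 215) [ 0.55  -0.184  0.012]
(300, 230) [0.504 0.093 0.006]
(350, 230) [ 0.504 -0.063  0.003]
(420, 100) [ 0.681 -0.13   0.577]
(350, 60) [ 0.752 -0.015  0.576]
(335, 131) [ 0.806 -0.016  0.06 ]
(444, 240) [ 0.473 -0.352  0.009]
(405, 155) [ 0.702 -0.204  0.16 ]
[ 269  177   75   27 1661] ((611.7725830078125, 71.56880187988281), (76.69214630126953, 212.13330078125), 0.4866609573364258) [[572.52704 177.30592]
 [574.3288  -34.81973]
 [651.0181  -34.16832]
 [649.2164  177.95734]]
cab [[0.82, 0.02, 0.58], [0.87, -0.01, 0.27], [0.65, -0.06, 0.58], [0.58, -0.16, 0.56], [0.58, -0.25, 0.58], [0.57, -0.35, 0.67]]
```

View pics/crop.png

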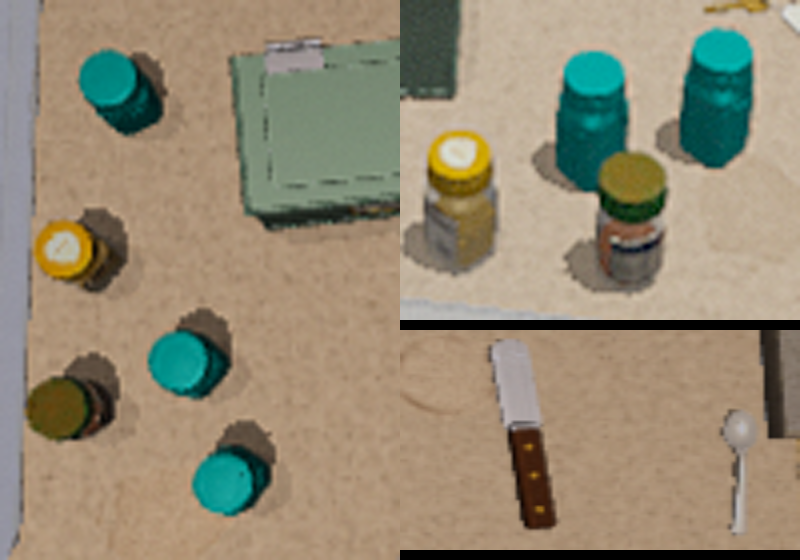

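The crop confirms it. The clear jar with the green-sided cap at top-view (227,252) is jar_green, and the clear one with the yellow cap at (227,212) is jar_yellow. The three all-turquoise ones are decoys. Next I'll measure positions.

```bash
cat > m.py <<'E'
from h import *
t=cv2.imread("pics/top_0.png"); hsv=cv2.cvtColor(t,cv2.COLOR_BGR2HSV)
D=np.load("pics/top_0.npy"); P=cloud("top",D)
for u,v in [(300,175),(391,250),(388,215)]: print(hsv[v,u],end=' ')
H=P[...,2]
def quad(m,z,name):
    m=cv2.morphologyEx(m.astype(np.uint8),cv2.MORPH_OPEN,np.ones((2,2)))
    n,l,st,ce=cv2.connectedComponentsWithStats(m); k=1+np.argmax(st[1:,4])
    ys,xs=np.where(l==k)
    W=np.array([onz("top",u,v,z)[:2] for u,v in zip(xs,ys)],np.float32)*1000
    r=cv2.minAreaRect(W); c=W.mean(0); w,V=np.linalg.eigh(np.cov(W.T))
    print(name,st[k],"rect",np.round(r[0],1),np.round(r[1],1),round(r[2],2),"mean",c,"axis deg",np.degrees(np.arctan2(V[1,1],V[0,1])),"ext",(((W-c)@V[:,::-1]).min(0),((W-c)@V[:,::-1]).max(0)))
box=np.zeros(H.shape,bool); box[145:215,260:350]=1
quad(box&(H>.105)&(H<.13),.116,"lid")
kb=np.zeros(H.shape,bool); kb[195:275,378:404]=1
h,s,v=[hsv[...,i].astype(int) for i in range(3)]
quad(kb&(v<120)&(s>80),.018,"handle")
quad(kb&(s<50)&(v>110),.010,"blade")
for nm,(u,v_),z in [("green",(227,250),.097),("yellow",(227,212),.1)]:
    b=np.zeros(H.shape,bool); b[v_-14:v_+15,u-14:u+15]=1
    quad(b&(H>.085),z,nm)
sd=np.load("pics/side_0.npy"); Q=cloud("side",sd)
def slab(nm,x0,x1,y0,y1,z0,z1):
    m=(Q[...,0]>x0)&(Q[...,0]<x1)&(Q[...,1]>y0)&(Q[...,1]<y1)&(Q[...,2]>z0)&(Q[...,2]<z1)
    W=Q[m]; print("side",nm,len(W),W.min(0).round(3),W.max(0).round(3),np.round(cv2.minAreaRect((W[:,:2]*1000).astype(np.float32))[:2],1).tolist() if 0 else [np.round(x,1) for x in cv2.minAreaRect((W[:,:2]*1000).astype(np.float32))])
slab("lid",.5,.75,-.1,.22,.11,.125)
slab("green",.38,.5,.24,.36,.088,.11)
slab("yellow",.5,.61,.24,.36,.09,.112)
slab("knifeh",.38,.6,-.24,-.12,.013,.03)
E
python3 m.py
```

```text
[ 54  39 138] [ 10 213  72] [  0  15 171] lid [ 269  156   76   49 2978] rect [642.1  71.8] [124.9 208.8] 6.3 mean [639.3823   71.49929] axis deg 96.30885000451772 ext (array([-104.39649657,  -65.20778535]), array([104.4395982,  59.7616947]))Traceback (most recent call last):
  File "m.py", line 17, in <module>
    quad(kb&(v<120)&(s>80),.018,"handle")
    ~~~~^^^^^^^^^^^^^^^^^^^^^^^^^^^^^^^^^
  File "m.py", line 10, in quad
    W=np.array([onz("top",u,v,z)[:2] for u,v in zip(xs,ys)],np.float32)*1000
                ~~~^^^^^^^^^^^^^
  File "h.py", line 11, in onz
    o,d=ray(n,u,v); return o+d*(z-o[2])/d[2]
        ~~~^^^^^^^
  File "h.py", line 9, in ray
    K,o,M=cam(n); return o,M@np.linalg.inv(K)@np.array([u,v,1.])
          ~~~^^^
  File "h.py", line 5, in cam
    i=ctrl.camera_info(n); o=i["orientation"]; o=np.array(o)
ValueError: time passes only in moves, steps and waits
```

```bash
sed -i 's/^def cam/import functools\n@functools.cache\ndef cam/' h.py; python3 m.py
```

```text
[ 54  39 138] [ 10 213  72] [  0  15 171] lid [ 269  156   76   49 2978] rect [642.1  71.8] [124.9 208.8] 6.3 mean [639.3823   71.49929] axis deg 96.30885000451772 ext (array([-104.39649657,  -65.20778535]), array([104.4395982,  59.7616947]))
handle [388 235  12  34 288] rect [ 437.8 -194.1] [101.3  26.9] 5.53 mean [ 437.7796  -194.05453] axis deg -174.65705456469755 ext (array([-50.6663522 , -13.52310358]), array([50.61399777, 13.5117618 ]))
blade [384 204  12  30 268] rect [ 539.2 -185.5] [92.4 30. ] 5.79 mean [ 540.0107  -185.65909] axis deg -173.8659927301147 ext (array([-45.36554849, -15.2659035 ]), array([47.09767456, 14.8688003 ]))
green [217 245  17  16 207] rect [433.9 301.5] [42.3 45.8] 0.03 mean [433.8949  301.22525] axis deg 80.28769672865894 ext (array([-23.44478501, -22.1058416 ]), array([22.59984119, 21.69282078]))
yellow [220 206  16  15 193] rect [546.6 298. ] [40.6 43.6] 0.0 mean [546.9204 298.6932] axis deg 60.13150499814162 ext (array([-22.34118778, -21.42671726]), array([23.00959203, 21.05757711]))
side lid 1865 [ 0.569 -0.036  0.11 ] [0.711 0.187 0.125] [array([641.1,  74.9]), array([124.7, 214.5]), np.float64(6.2)]
side green 227 [0.412 0.24  0.088] [0.471 0.329 0.104] [array([439.3, 282.5]), array([43. , 94.9]), np.float64(13.4)]
side yellow 205 [0.525 0.28  0.09 ] [0.568 0.327 0.107] [array([547.4, 305.6]), array([44.4, 41.9]), np.float64(36.8)]
side knifeh 228 [ 0.389 -0.208  0.013] [ 0.583 -0.161  0.025] [array([ 485.8, -184.7]), array([193.2,  32.9]), np.float64(5.1)]
```

```bash
cat >> h.py <<'E'
def ori(yaw,pitch=0):
    "tool y along the knife's y at that yaw, tool x back to the robot, knife tip raised by pitch"
    x=np.array([np.cos(yaw),np.sin(yaw),0]); z=np.array([0,0,1.])
    f=np.cos(pitch)*x+np.sin(pitch)*z; u=np.cross(f,np.cross(z,x))
    return R.from_matrix(np.c_[-f,np.cross(z,x),-u])
E
python3 - <<'E'
from h import *
print(ori(.09).as_matrix())
print(rel([.5,.3,.22],ori(.09)),rel([.4686,-.1915,.10],ori(.09)))
E
```

```text
[[-0.99595273 -0.08987855  0.        ]
 [-0.08987855  0.99595273  0.        ]
 [-0.          0.         -1.        ]]
(array([-40.25, -25.24,  -1.39]), array([-0.002, -0.001, -0.359])) (array([-50.28, -73.43,  10.71]), array([-0.002, -0.001, -0.359]))
```

```bash
python3 -m crank '[[-40,-25,-1.5,0,0,-0.36],[-40,-25,-1.5,0,0,-0.36],[-40,-25,-1.5,0,0,-0.36],[-40,-25,-1.5,0,0,-0.36],[-40,-25,-1.5,0,0,-0.36],[-40,-25,-1.5,0,0,-0.36],[-40,-25,-1.5,0,0,-0.36],[-40,-25,-1.5,0,0,-0.36],[-40,-25,-1.5,0,0,-0.36],[-40,-25,-1.5,0,0,-0.36]]' 0.6
python3 - <<'E'
from h import *
print(rel([.4686,-.1915,.08],ori(.09)))
E
```

```text
time: 1.1
eef_pos: [0.5006, 0.3003, 0.2216]
tcp_rot: [-0.044, 0.999, -0.001, 0.0]
contact_force: [0.3, 0.6, -0.0]
opening: 0.599
finger_force: 0.0
(array([  7.5 , -48.69,  14.21]), array([-0.001,  0.   , -0.002]))
```

```bash
python3 -m crank '[[7.5,-48.7,0,0,0,0],[7.5,-48.7,0,0,0,0],[7.5,-48.7,0,0,0,0],[7.5,-48.7,0,0,0,0],[7.5,-48.7,0,0,0,0],[7.5,-48.7,0,0,0,0],[7.5,-48.7,0,0,0,0],[7.5,-48.7,14.2,0,0,0],[7.5,-48.7,14.2,0,0,0],[7.5,-48.7,14.2,0,0,0]]' 
python3 -m crank '[[0,0,0,0,0,0],[0,0,0,0,0,0],[0,0,0,0,0,0],[0,0,0,0,0,0]]'; python3 shot.py 1 top side
python3 - <<'E'
from h import *
print(rel([.4686,-.1915,.002],ori(.09)))
t=cv2.imread("pics/top_1.png"); s=cv2.imread("pics/side_1.png")
cv2.imwrite("pics/c1.png",np.hstack([cv2.resize(t[180:280,340:440],(400,400)),cv2.resize(s[130:230,310:410],(400,400))]))
E
```

```text
time: 2.1
eef_pos: [0.4699, -0.1536, 0.1151]
tcp_rot: [-0.045, 0.999, -0.0, 0.0]
contact_force: [1.0, -1.3, -0.6]
opening: 0.6
finger_force: 0.0
time: 2.5
eef_pos: [0.4715, -0.1515, 0.1178]
tcp_rot: [-0.046, 0.999, -0.001, 0.001]
contact_force: [0.4, 0.2, 0.6]
opening: 0.601
finger_force: 0.0
(array([ 0.67, -3.95, 11.56]), array([-0.001,  0.002,  0.003]))
```

View pics/c1.png

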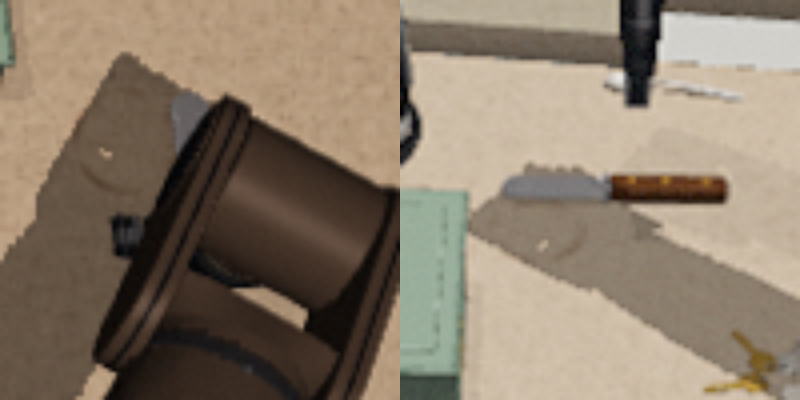

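The gripper hangs above the knife at side crop (635,100), and the knife is undisturbed at (620,188). Going down to grip.

```bash
python3 -m crank '[[0.7,-4,4,0,0,0],[0.7,-4,8,0,0,0],[0.7,-4,9,0,0,0],[0.7,-4,10,0,0,0],[0.7,-4,10.5,0,0,0],[0.7,-4,10.5,0,0,0]]'
python3 - <<'E'
from h import *
print(rel([.4686,-.1915,.001],ori(.09)))
E
```

```text
time: 3.2
eef_pos: [0.4678, -0.1923, 0.012]
tcp_rot: [-0.046, 0.999, -0.0, 0.001]
contact_force: [0.1, -0.3, 0.1]
opening: 0.598
finger_force: 0.0
(array([-0.08,  0.07,  1.1 ]), array([-0.001,  0.001,  0.002]))
```

```bash
python3 -m crank '[[-0.1,0.1,0.4,0,0,0],[-0.1,0.1,0.8,0,0,0],[-0.1,0.1,1.0,0,0,0],[-0.1,0.1,1.05,0,0,0]]'; python3 -m crank '[[0,0,0,0,0,0],[0,0,0,0,0,0],[0,0,0,0,0,0],[0,0,0,0,0,0],[0,0,0,0,0,0],[0,0,0,0,0,0]]' 0 120
```

```text
time: 3.6
eef_pos: [0.4679, -0.1912, 0.0006]
tcp_rot: [-0.046, 0.999, 0.0, -0.0]
contact_force: [0.0, -0.4, 0.2]
opening: 0.601
finger_force: 0.0
time: 4.2
eef_pos: [0.468, -0.1914, 0.0007]
tcp_rot: [-0.046, 0.999, -0.0, 0.0]
contact_force: [-0.2, -0.2, 1.0]
opening: 0.004
finger_force: 0.0
```

```bash
python3 shot.py 2 side
python3 - <<'E'
from h import *
s=cv2.imread("pics/side_2.png")
for p in [(.4686,-.1915,.009),(.468,-.1914,.0007)]: print(proj("side",p))
cv2.imwrite("pics/c2.png",cv2.resize(s[140:215,310:410],(800,600)))
E
```

```text
[368.31721534 176.56910143]
[368.38181528 178.4437913 ]
```

View pics/c2.png

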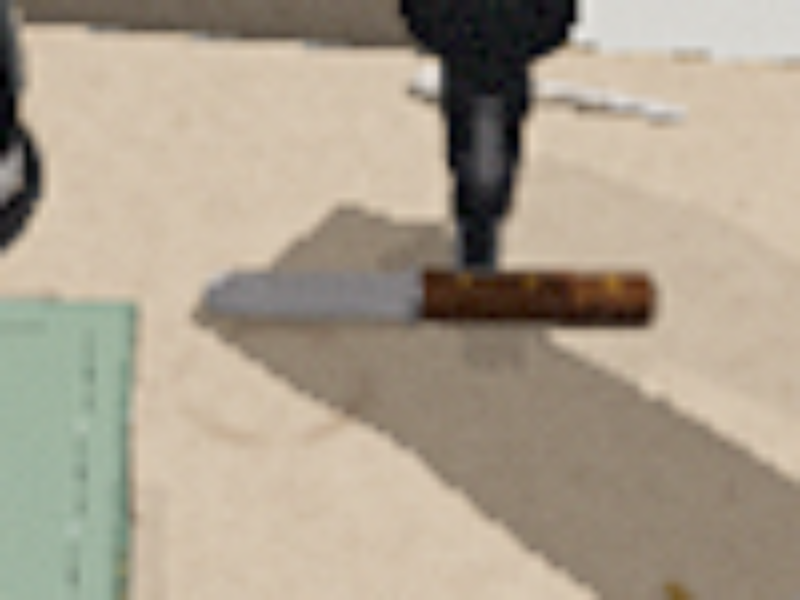

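Run:
```python
from h import *
for k in (0,2):
    s=cv2.imread(f"pics/side_{k}.png"); Q=cloud("side",np.load(f"pics/side_{k}.npy"))
    hsv=cv2.cvtColor(s,cv2.COLOR_BGR2HSV).astype(int)
    m=np.zeros(s.shape[:2],bool); m[170:185,355:400]=1; m&=(hsv[...,1]>150)&(hsv[...,2]<150)
    v,u=np.where(m); print(k,u.min(),u.max(),v.min(),v.max(),Q[m].mean(0),Q[m].min(0),Q[m].max(0))
for v in range(155,184,2): print(v,Q[v,366:374:3].round(3).tolist(), s[v,369])
```

```text
0 363 390 174 179 [ 0.44164986 -0.18432179  0.01660058] [ 0.39246806 -0.19951254  0.00533889] [ 0.48758961 -0.17209392  0.02543018]
2 363 390 174 179 [ 0.44130029 -0.17431731  0.02380048] [ 0.3923549  -0.19807943  0.00404131] [0.48800307 1.09208804 1.01618813]
155 [[0.48, -0.174, 0.114], [0.469, -0.153, 0.129], [0.459, -0.151, 0.132]] [60 61 63]
157 [[0.479, -0.169, 0.109], [0.469, -0.164, 0.113], [0.458, -0.14, 0.132]] [60 64 60]
159 [[0.479, -0.174, 0.097], [0.468, -0.148, 0.117], [0.458, -0.146, 0.12]] [67 62 64]
161 [[0.48, -0.199, 0.071], [0.466, -0.131, 0.121], [0.457, -0.136, 0.119]] [66 59 62]
163 [[0.479, -0.183, 0.074], [0.466, -0.133, 0.111], [0.456, -0.133, 0.112]] [42 42 41]
165 [[0.483, -0.261, 0.007], [0.467, -0.152, 0.089], [0.457, -0.155, 0.088]] [35 36 32]
167 [[0.482, -0.255, 0.002], [0.467, -0.175, 0.063], [0.457, -0.183, 0.059]] [18 18 20]
169 [[0.481, -0.244, 0.002], [0.467, -0.18, 0.051], [0.457, -0.188, 0.046]] [26 23 24]
171 [[0.48, -0.234, 0.0], [0.467, -0.185, 0.039], [0.457, -0.188, 0.038]] [26 17 20]
173 [[0.478, -0.2, 0.018], [0.467, -0.186, 0.03], [0.456, -0.19, 0.027]] [57 54 59]
175 [[0.477, -0.189, 0.017], [0.466, -0.19, 0.018], [0.456, -0.178, 0.027]] [ 6 27 60]
177 [[0.476, -0.18, 0.015], [0.466, -0.184, 0.013], [0.455, -0.176, 0.02]] [ 7 29 61]
179 [[0.476, -0.177, 0.009], [0.465, -0.176, 0.011], [0.455, -0.181, 0.007]] [ 5 19 38]
181 [[0.475, -0.175, 0.001], [0.465, -0.173, 0.004], [0.454, -0.174, 0.005]] [100 116 129]
183 [[0.474, -0.166, -0.0], [0.463, -0.159, 0.007], [0.454, -0.171, -0.002]] [100 115 130]
```

```bash
python3 -m crank '[[0,0,-2,0,0,0],[0,0,-4,0,0,0],[0,0,-4,0,0,0],[0,0,-4,0,0,0],[0,0,-4,0,0,0]]'; python3 shot.py 3 side
python3 - <<'E'
from h import *
s=cv2.imread("pics/side_3.png"); st=ctrl.get_state(); print(proj("side",[.4715,-.1515,.1178]),proj("side",st["eef_pos"]),proj("side",st["eef_pos"]+[0,0,.019]))
Q=cloud("side",np.load("pics/side_3.npy"))
for v in range(152,176,2): print(v,s[v,364:376:2].sum(-1).tolist(),Q[v,369].round(3))
cv2.imwrite("pics/c3.png",cv2.resize(s[130:205,320:420],(800,600)))
E
```

```text
time: 4.75
eef_pos: [0.4672, -0.1909, 0.0395]
tcp_rot: [-0.046, 0.999, 0.001, -0.001]
contact_force: [-0.1, -0.0, -0.5]
opening: -0.0
finger_force: 0.0
[367.91153372 158.06196809] [369.1191904  169.87584366] [369.36609894 165.50082919]
152 [351, 382, 58, 240, 243, 64] [ 0.468 -0.135  0.154]
154 [603, 566, 17, 160, 127, 170] [ 0.468 -0.139  0.144]
156 [589, 548, 14, 81, 73, 335] [ 0.469 -0.161  0.12 ]
158 [576, 568, 125, 77, 136, 480] [ 0.469 -0.182  0.097]
160 [581, 562, 155, 73, 167, 600] [ 0.469 -0.177  0.091]
162 [581, 556, 183, 45, 165, 582] [ 0.469 -0.181  0.081]
164 [584, 545, 117, 117, 231, 575] [ 0.468 -0.185  0.069]
166 [594, 555, 568, 569, 571, 540] [ 0.471 -0.261  0.003]
168 [574, 537, 546, 553, 554, 555] [ 0.471 -0.257 -0.002]
170 [446, 557, 553, 552, 556, 543] [ 0.469 -0.231  0.008]
172 [346, 395, 568, 562, 575, 585] [ 0.469 -0.23   0.   ]
174 [119, 104, 169, 161, 165, 145] [ 0.467 -0.196  0.017]
```

View pics/c3.png

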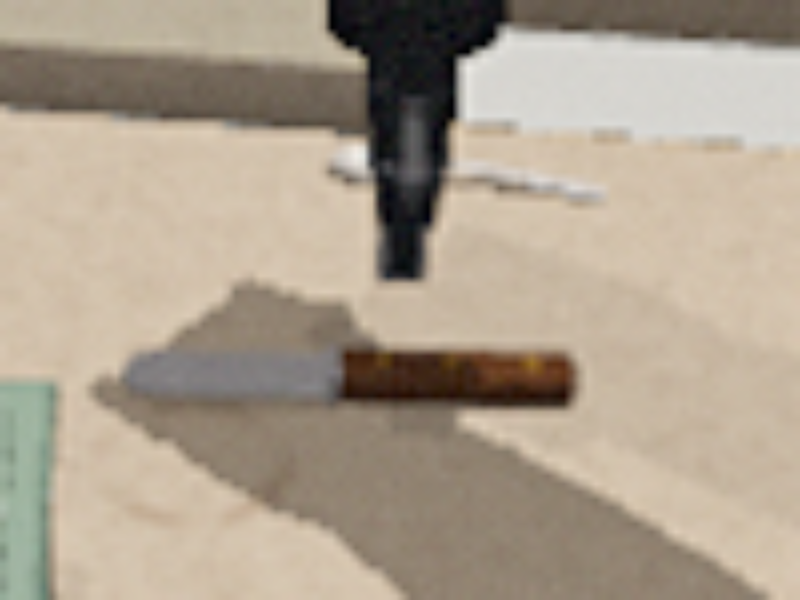

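The finger ends show at side crop (402,278), about 5 px above where the reported TCP projects. So the fingers really end about 20 mm short of the reported TCP, which means they closed above the handle. The knife hasn't moved. I'll reopen and go lower, watching the force.

```bash
python3 -m crank '[[0,0,0,0,0,0],[0,0,1,0,0,0],[0,0,3,0,0,0],[0,0,3.8,0,0,0],[0,0,4.2,0,0,0],[0,0,4.5,0,0,0],[0,0,4.7,0,0,0],[0,0,4.9,0,0,0],[0,0,4.9,0,0,0]]' 0.6; python3 -m crank '[[0,0,0.1,0,0,0],[0,0,0.2,0,0,0],[0,0,0.3,0,0,0],[0,0,0.3,0,0,0]]'
```

```text
time: 5.7
eef_pos: [0.4681, -0.1915, -0.0082]
tcp_rot: [-0.046, 0.999, -0.0, 0.0]
contact_force: [0.3, -1.1, 0.3]
opening: 0.601
finger_force: 0.0
time: 6.1
eef_pos: [0.4678, -0.1913, -0.0115]
tcp_rot: [-0.046, 0.999, 0.0, -0.0]
contact_force: [-0.5, 0.3, -0.4]
opening: 0.6
finger_force: 0.0
```

```bash
python3 -m crank '[[0,0,0.2,0,0,0],[0,0,0.4,0,0,0],[0,0,0.5,0,0,0],[0,0,0.5,0,0,0]]';python3 -m crank '[[0,0,0,0,0,0],[0,0,0,0,0,0],[0,0,0,0,0,0],[0,0,0,0,0,0],[0,0,0,0,0,0],[0,0,0,0,0,0]]' 0 120
```

```text
time: 6.5
eef_pos: [0.4678, -0.1912, -0.0166]
tcp_rot: [-0.046, 0.999, 0.0, -0.0]
contact_force: [-0.9, -0.4, -0.4]
opening: 0.601
finger_force: 0.0
time: 7.1
eef_pos: [0.4684, -0.1916, -0.0157]
tcp_rot: [-0.046, 0.999, -0.0, 0.0]
contact_force: [-1.9, 0.4, 5.5]
opening: 0.24
finger_force: 118.7
```

Gripped: opening 0.24 with 119 N on the pads. Lift, then plan the slot approach.

```bash
cat >> h.py <<'E'
OFF=np.array([0,0,-.0247])   # blade middle plane at grip, in tool axes
F=np.array([.584,.0665]); A=np.array([np.cos(.11),np.sin(.11)])
def eefk(tip,yaw,pitch):
    "tool pose that puts the knife tip there"
    q=ori(yaw,pitch); return np.array(tip)-q.apply(OFF+[-.115,0,0]),q
def tipnow():
    s=ctrl.get_state(); return np.array(s["eef_pos"])+R.from_quat(s["tcp_rot"]).apply(OFF+[-.115,0,0])
def T(d,z): return [*(F+A*d),z]
E
python3 -m crank '[[0,0,-2,0,0,0],[0,0,-6,0,0,0],[0,0,-10,0,0,0],[0,0,-14,0,0,0],[0,0,-14,0,0,0],[0,0,-14,0,0,0]]'
python3 - <<'E'
from h import *
print(rel(*eefk(T(-.05,.14),.11,0)),tipnow())
E
```

```text
time: 7.7
eef_pos: [0.4682, -0.1915, 0.1241]
tcp_rot: [-0.046, 0.999, -0.001, 0.001]
contact_force: [0.9, -0.6, -1.8]
opening: 0.233
finger_force: 118.1
(array([ 2.62, 24.33,  0.85]), array([-0.001,  0.001, -0.019])) [ 0.58271945 -0.1810331   0.14898084]
```

```bash
python3 -m crank '[[0.7,5,0.8,0,0,-0.02],[0.7,10,0.8,0,0,-0.02],[0.7,14,0.8,0,0,-0.02],[0.7,18,0.8,0,0,-0.02],[0.7,21,0.8,0,0,-0.02],[0.7,23,0.8,0,0,-0.02],[0.7,24.3,0.8,0,0,-0.02],[0.7,24.3,0.8,0,0,-0.02],[0.7,24.3,0.8,0,0,-0.02],[0.7,24.3,0.8,0,0,-0.02]]'; python3 shot.py 4 side top;  python3 - <<'E'
from h import *
print(tipnow(),ctrl.get_state()["eef_pos"],rel(*eefk(T(-.03,.108),.11,0)))
s=cv2.imread("pics/side_4.png"); t=cv2.imread("pics/top_4.png")
a=cv2.resize(s[155:265,275:385],(400,400),interpolation=cv2.INTER_CUBIC)
b=cv2.resize(t[150:260,260:370],(400,400),interpolation=cv2.INTER_CUBIC)
cv2.imwrite("pics/c4.png",np.hstack([a,b])); print(proj("side",tipnow()),proj("side",T(0,.108)),proj("top",tipnow()))
E
```

```text
time: 8.7
eef_pos: [0.4389, 0.0492, 0.1153]
tcp_rot: [-0.055, 0.998, -0.0, -0.0]
contact_force: [0.2, 0.4, -1.4]
opening: 0.234
finger_force: 118.2
[0.55331837 0.06173353 0.14022105] [0.4390061  0.04913635 0.11554097] (array([-0.1 ,  0.13,  3.22]), array([-0., -0., -0.]))
[334.72402958 191.95168103] [324.42778634 200.31984028] [309.14010227 208.95185448]
```

View pics/c4.png

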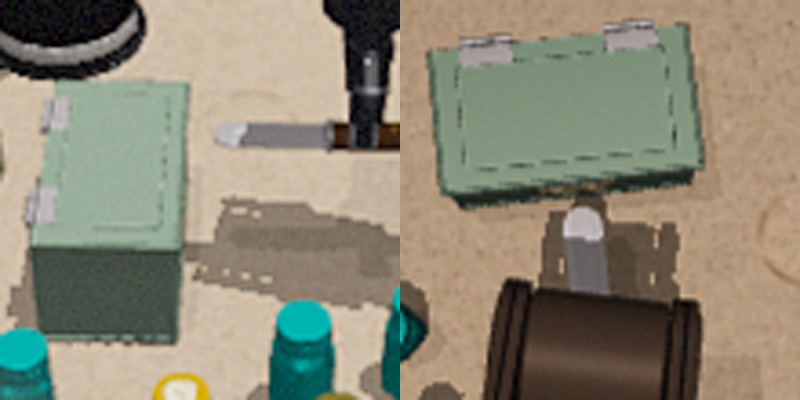

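The tip shows at side crop (213,135) and top crop (580,207), which fits the tracked tip within about 2 px. The slot is in line ahead of it, with its edge at top crop (575,188). Lower to slot height and push in.

```bash
python3 -m crank '[[-0.1,0.1,1,0,0,0],[-0.1,0.1,2,0,0,0],[-0.1,0.1,3,0,0,0],[-0.1,0.1,3.2,0,0,0],[-0.1,0.1,3.2,0,0,0]]'
python3 - <<'E'
from h import *
print(tipnow(),rel(*eefk(T(.035,.108),.11,0)))
E
python3 -m crank '[[-1,0,0,0,0,0],[-2,0,0,0,0,0],[-2.5,0,0,0,0,0],[-3,0,0,0,0,0],[-3.3,0,0,0,0,0],[-3.3,0,0,0,0,0]]'
```

```text
time: 9.3
eef_pos: [0.439, 0.0512, 0.0826]
tcp_rot: [-0.056, 0.998, 0.0, -0.001]
contact_force: [-0.3, -0.2, -1.3]
opening: 0.237
finger_force: 118.2
[0.55334756 0.0639438  0.10708101] (array([-6.58, -0.08, -0.08]), array([ 0.   , -0.002,  0.001]))
time: 9.9
eef_pos: [0.4729, 0.0548, 0.0837]
tcp_rot: [-0.056, 0.998, -0.0, 0.0]
contact_force: [0.3, 0.5, -1.2]
opening: 0.237
finger_force: 118.2
```

No contact force at the rim yet. Push on through.

```bash
python3 -m crank '[[-0.8,0,0,0,0,0],[-1.6,0,0,0,0,0],[-2.4,0,0,0,0,0],[-3.2,0,0,0,0,0],[-3.2,0,0,0,0,0],[-3.2,0,0,0,0,0]]'; python3 shot.py 5 side
python3 - <<'E'
from h import *
print(tipnow(),[ (round(p,2),rel(*eefk(T(.035*np.cos(p),.104+.001+.035*np.sin(p)),.11,p))) for p in (.1,.2,.3,.4,.5)])
s=cv2.imread("pics/side_5.png")
cv2.imwrite("pics/c5.png",cv2.resize(s[155:245,275:395],(800,600),interpolation=cv2.INTER_CUBIC))
E
```

```text
time: 10.5
eef_pos: [0.5044, 0.0583, 0.0835]
tcp_rot: [-0.056, 0.998, 0.0, -0.0]
contact_force: [-0.3, 0.2, -0.7]
opening: 0.236
finger_force: 118.2
[0.61840106 0.07113695 0.10801405] [(0.1, (array([-0.32, -0.07,  1.1 ]), array([ 0.   , -0.101,  0.001]))), (0.2, (array([-0.68, -0.07,  1.85]), array([ 0.   , -0.201,  0.001]))), (0.3, (array([-1.12, -0.07,  2.56]), array([ 0.   , -0.301,  0.001]))), (0.4, (array([-1.63, -0.07,  3.23]), array([ 0.   , -0.401,  0.001]))), (0.5, (array([-2.2 , -0.07,  3.84]), array([ 0.   , -0.501,  0.001])))]
```

View pics/c5.png

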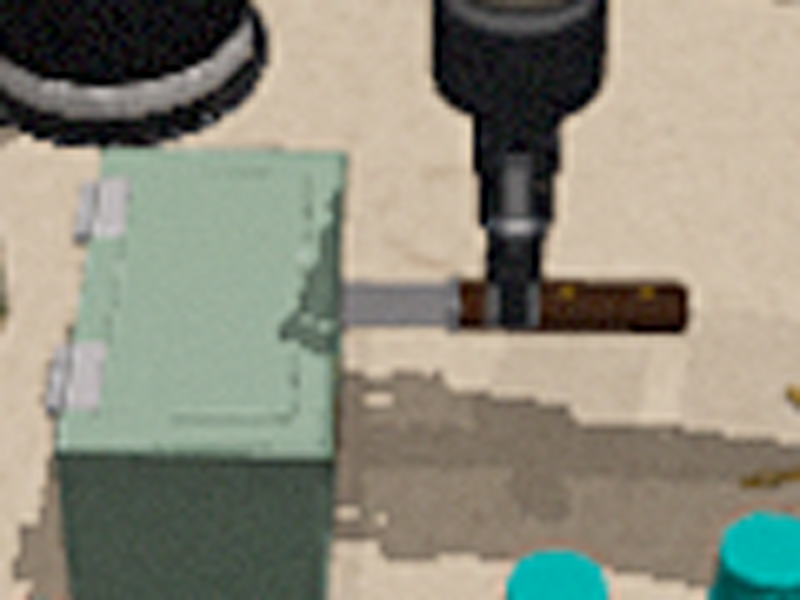

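The blade is through the slot: it disappears under the lid at crop (345,303), with the handle at (570,305). Now lever.

```bash
python3 -m crank '[[-0.15,0,0.6,0,-0.05,0],[-0.3,0,1.1,0,-0.1,0],[-0.5,0,1.5,0,-0.15,0],[-0.7,0,1.85,0,-0.2,0],[-0.9,0,2.2,0,-0.25,0],[-1.1,0,2.55,0,-0.3,0]]';  python3 -m crank '[[0,0,0,0,0,0]]'
python3 - <<'E'
from h import *
p=.3
print(tipnow(),ctrl.get_state()["wrist_torque"],[ (round(p,2),rel(*eefk(T(.035*np.cos(p),.104+.001+.035*np.sin(p)),.11,p))) for p in (.4,.5,.6)])
E
```

```text
time: 11.15
eef_pos: [0.5146, 0.0596, 0.0598]
tcp_rot: [-0.056, 0.987, 0.008, 0.148]
contact_force: [-15.2, -1.6, 24.3]
opening: 0.236
finger_force: 121.8
time: 11.25
eef_pos: [0.5145, 0.0596, 0.06]
tcp_rot: [-0.055, 0.987, 0.008, 0.149]
contact_force: [-10.6, 0.4, 15.7]
opening: 0.233
finger_force: 120.6
[0.61651157 0.07104149 0.11748019] [-0.13491846  1.65425428  0.03877424] [(0.4, (array([-0.29, -0.07,  1.02]), array([ 0.001, -0.101,  0.002]))), (0.5, (array([-0.65, -0.07,  1.77]), array([ 0.001, -0.201,  0.002]))), (0.6, (array([-1.09, -0.08,  2.49]), array([ 0.001, -0.301,  0.002])))]
```

```bash
python3 -m crank '[[-0.1,0,0.4,0,-0.05,0],[-0.3,0,0.8,0,-0.1,0],[-0.5,0,1.15,0,-0.15,0],[-0.65,0,1.5,0,-0.2,0],[-0.65,0,1.5,0,-0.2,0]]'; python3 shot.py 6 side
python3 - <<'E'
from h import *
print(tipnow(),ctrl.get_state()["wrist_torque"])
Q=cloud("side",np.load("pics/side_6.npy"))
# lid slope: points above z .1 within lid area, in tin frame
c=F+A*.056
m=(np.abs((Q[...,:2]-c)@np.array([-A[1],A[0]]))<.09)&(np.abs((Q[...,:2]-c)@A)<.07)&(Q[...,2]>.1)&(Q[...,2]<.18)
W=Q[m]; x=(W[:,:2]-c)@A; print(np.polyfit(x,W[:,2],1),[W[(x>a)&(x<a+.02),2].mean().round(4) for a in np.arange(-.06,.06,.02)])
s=cv2.imread("pics/side_6.png")
cv2.imwrite("pics/c6.png",cv2.resize(s[155:245,275:395],(800,600),interpolation=cv2.INTER_CUBIC))
E
```

```text
time: 11.75
eef_pos: [0.523, 0.0611, 0.0435]
tcp_rot: [-0.054, 0.968, 0.014, 0.245]
contact_force: [-2.2, -0.1, -2.3]
opening: 0.235
finger_force: 118.6
[0.61250372 0.07093457 0.12044344] [-0.1143547   0.88142675  0.03997304]
[-0.0961731   0.12630444] [np.float64(0.1315), np.float64(0.131), np.float64(0.1287), np.float64(0.1263), np.float64(0.1237), np.float64(0.1197)]
```

View pics/c6.png

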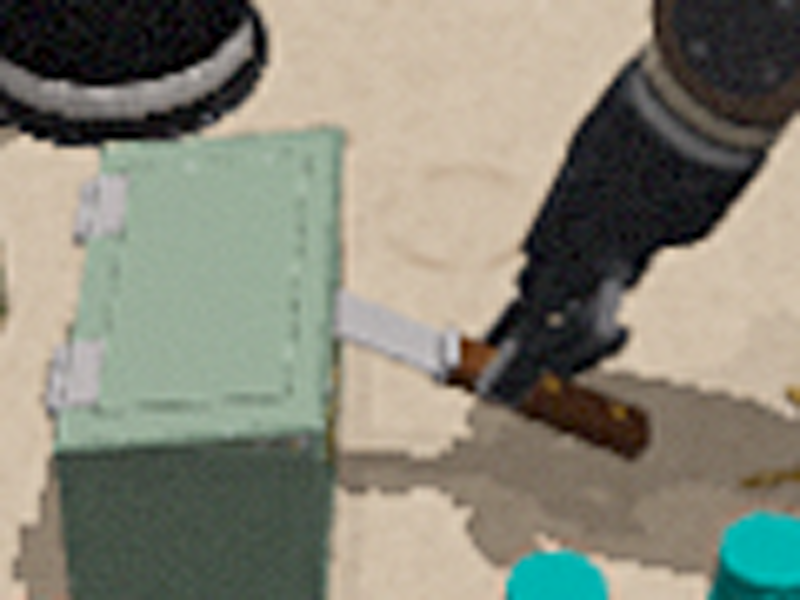

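The lid's front edge has lifted (crop (335,130) to (330,430), slope about 0.1) and the catches have let go. Now swing it up with the blade tip.

```bash
cat > arc.py <<'E'
import sys; from h import *
hd=.112
for f,r,p in [tuple(map(float,a.split(','))) for a in sys.argv[1:]]:
    t,w=rel(*eefk(T(hd-r*np.cos(f),.112+r*np.sin(f)),.11,p)); print(f,r,p,t,w)
E
cat > lid.py <<'E'
from h import *
import sys
im,D=ctrl.read_camera("side"); Q=cloud("side",D); hsv=cv2.cvtColor(im,cv2.COLOR_BGR2HSV).astype(int)
if len(sys.argv)>1: cv2.imwrite(f"pics/{sys.argv[1]}",im)
c=F+A*.112; x=(Q[...,:2]-c)@A; y=(Q[...,:2]-c)@np.array([-A[1],A[0]])
m=(abs(hsv[...,0]-54)<14)&(hsv[...,1]>20)&(abs(y)<.09)&(abs(x)<.14)&(Q[...,2]>.118)&(Q[...,2]<.25)
W=np.c_[x[m],Q[m][:,2]]-[0,.114]; d=W-W.mean(0); w,V=np.linalg.eigh(d.T@d)
v=V[:,1]*np.sign(V[1,1]); print("lid",len(W),"angle",np.arctan2(v[1],-v[0]).round(3),"mean",W.mean(0).round(3),"from hinge",np.arctan2(W[:,1].mean(),-W[:,0].mean()).round(3))
E
python3 arc.py .2,.086,.5 .3,.086,.5 .4,.087,.5 .5,.088,.5 .6,.09,.5
```

```text
0.2 0.086 0.5 [-0.33 -0.12 -0.75] [ 0.002 -0.005  0.001]
0.3 0.086 0.5 [-0.91 -0.12 -1.39] [ 0.002 -0.005  0.001]
0.4 0.087 0.5 [-1.49 -0.12 -2.03] [ 0.002 -0.005  0.001]
0.5 0.088 0.5 [-2.14 -0.12 -2.63] [ 0.002 -0.005  0.001]
0.6 0.09 0.5 [-2.81 -0.12 -3.25] [ 0.002 -0.005  0.001]
```

```bash
python3 -m crank '[[-0.3,-0.1,-0.7,0,0,0],[-0.6,-0.1,-1.1,0,0,0],[-0.9,-0.1,-1.4,0,0,0],[-1.2,-0.1,-1.7,0,0,0],[-1.5,-0.1,-2.0,0,0,0],[-1.8,-0.1,-2.3,0,0,0],[-2.1,-0.1,-2.6,0,0,0],[-2.8,-0.1,-3.2,0,0,0],[-2.8,-0.1,-3.2,0,0,0]]'; python3 lid.py; python3 arc.py .6,.09,.5 .7,.092,.48 .8,.094,.46 .9,.096,.44 1.0,.098,.42 1.1,.1,.4
```

```text
time: 12.7
eef_pos: [0.5369, 0.0603, 0.0893]
tcp_rot: [-0.053, 0.967, 0.013, 0.249]
contact_force: [-0.2, -0.7, -4.9]
opening: 0.234
finger_force: 118.3
lid 943 angle 0.655 mean [-0.048  0.045] from hinge 0.761
0.6 0.09 0.5 [0.48 0.11 0.08] [-0.001  0.004  0.   ]
0.7 0.092 0.48 [-0.23  0.11 -0.7 ] [-0.001  0.024  0.   ]
0.8 0.094 0.46 [-1.01  0.11 -1.41] [-0.001  0.044  0.   ]
0.9 0.096 0.44 [-1.85  0.11 -2.04] [-0.001  0.064  0.   ]
1.0 0.098 0.42 [-2.76  0.11 -2.58] [-0.001  0.084  0.   ]
1.1 0.1 0.4 [-3.72  0.11 -3.03] [-0.001  0.104  0.   ]
```

```bash
python3 -m crank '[[-0.2,0.1,-0.7,0,0.02,0],[-0.6,0.1,-1.1,0,0.03,0],[-1.0,0.1,-1.4,0,0.04,0],[-1.4,0.1,-1.75,0,0.05,0],[-1.85,0.1,-2.05,0,0.06,0],[-2.3,0.1,-2.3,0,0.07,0],[-2.75,0.1,-2.6,0,0.08,0],[-3.2,0.1,-2.8,0,0.09,0],[-3.7,0.1,-3.0,0,0.1,0],[-3.7,0.1,-3.0,0,0.1,0]]'; python3 lid.py; python3 arc.py  1.1,.1,.4 1.2,.1,.38 1.3,.1,.36 1.4,.1,.35 1.5,.1,.35 1.6,.1,.35 1.7,.1,.35
```

```text
time: 13.75
eef_pos: [0.5548, 0.0638, 0.1331]
tcp_rot: [-0.055, 0.978, 0.011, 0.2]
contact_force: [-1.0, 0.6, -2.2]
opening: 0.235
finger_force: 118.5
lid 361 angle 1.103 mean [-0.026  0.07 ] from hinge 1.209
1.1 0.1 0.4 [-0.   -0.05 -0.07] [-0.     0.004  0.001]
1.2 0.1 0.38 [-0.95 -0.05 -0.32] [-0.     0.024  0.001]
1.3 0.1 0.36 [-1.91 -0.05 -0.47] [-0.     0.044  0.001]
1.4 0.1 0.35 [-2.87 -0.05 -0.4 ] [-0.     0.054  0.001]
1.5 0.1 0.35 [-3.83 -0.05 -0.12] [-0.     0.054  0.001]
1.6 0.1 0.35 [-4.76 -0.05  0.25] [-0.     0.054  0.001]
1.7 0.1 0.35 [-5.64 -0.05  0.72] [-0.     0.054  0.001]
```

```bash
python3 -m crank '[[-0.5,0,-0.2,0,0.01,0],[-1,0,-0.3,0,0.02,0],[-1.5,0,-0.4,0,0.03,0],[-2,0,-0.45,0,0.04,0],[-2.9,0,-0.4,0,0.05,0],[-3.8,0,-0.1,0,0.05,0],[-4.8,0,0.2,0,0.05,0],[-5.6,0,0.7,0,0.05,0],[-5.6,0,0.7,0,0.05,0]]'; python3 lid.py s7.png
python3 - <<'E'
from h import *
print(tipnow(),ctrl.get_state()["wrist_torque"])
E
```

```text
time: 14.7
eef_pos: [0.609, 0.0698, 0.1471]
tcp_rot: [-0.055, 0.983, 0.01, 0.175]
contact_force: [-0.2, 0.6, -0.8]
opening: 0.235
finger_force: 118.8
lid 419 angle 1.737 mean [0.01  0.066] from hinge 1.714
[0.70747992 0.08080177 0.2103289 ] [-0.0016274   0.22903368 -0.01659012]
```

Run:
```python
from h import *
print(rel(*eefk(T(0,.24),.11,.34)),rel(*eefk(T(-.03,.2),.11,0)))
```

```text
(array([10.67, -0.04, -7.24]), array([-0.   ,  0.013,  0.001])) (array([14.98, -0.04, -8.5 ]), array([-0.   ,  0.353,  0.001]))
```

```bash
python3 -m crank '[[2,0,-1.4,0,0,0],[5,0,-3.5,0,0,0],[8,0,-5.5,0,0,0],[10.7,0,-7.2,0,0,0],[12,0,-7.7,0,0.1,0],[13.5,0,-8,0,0.2,0],[15,0,-8.5,0,0.3,0],[15,0,-8.5,0,0.353,0],[15,0,-8.5,0,0.353,0],[15,0,-8.5,0,0.353,0]]'; python3 lid.py
python3 - <<'E'
from h import *
print(rel([.4684,-.1916,.04],ori(.09)))
E
```

```text
time: 15.75
eef_pos: [0.4387, 0.0509, 0.1755]
tcp_rot: [-0.056, 0.998, -0.0, 0.0]
contact_force: [-0.3, -0.6, -0.8]
opening: 0.237
finger_force: 118.8
lid 481 angle 1.727 mean [0.011 0.065] from hinge 1.738
(array([ -0.31, -24.44,  13.53]), array([-0.   , -0.001,  0.021]))
```

```bash
python3 -m crank '[[-0.3,-5,0,0,0,0.02],[-0.3,-10,0,0,0,0.02],[-0.3,-15,1,0,0,0.02],[-0.3,-20,3,0,0,0.02],[-0.3,-24.4,6,0,0,0.02],[-0.3,-24.4,9,0,0,0.02],[-0.3,-24.4,12,0,0,0.02],[-0.3,-24.4,13.5,0,0,0.02],[-0.3,-24.4,13.5,0,0,0.02],[-0.3,-24.4,13.5,0,0,0.02]]'; python3 shot.py 8 side
python3 - <<'E'
from h import *
print(rel([.4684,-.1916,-.014],ori(.09)),proj("side",tipnow()))
s=cv2.imread("pics/side_8.png"); cv2.imwrite("pics/c8.png",cv2.resize(s[115:265,265:425],(800,600)))
E
```

```text
time: 16.8
eef_pos: [0.4678, -0.1915, 0.0406]
tcp_rot: [-0.046, 0.999, -0.0, -0.001]
contact_force: [0.9, -0.6, -1.1]
opening: 0.238
finger_force: 118.8
(array([0.  , 0.03, 5.54]), array([-0.002, -0.001,  0.001])) [335.7524725  162.82485314]
```

View pics/c8.png

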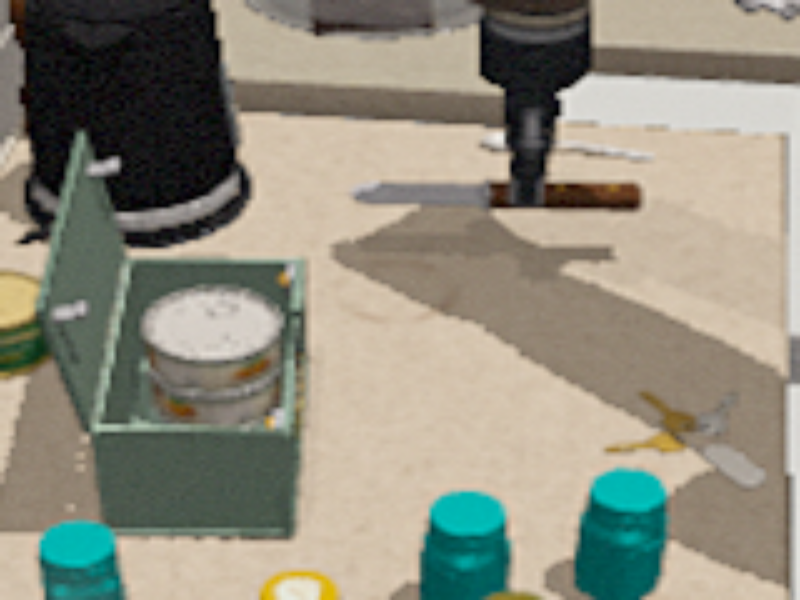

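The lid is open (front edge at crop (80,135)) with the flat tins visible at (210,350). The knife is level in the gripper at (490,193). Lay it down and release.

```bash
python3 -m crank '[[0,0,2,0,0,0],[0,0,4,0,0,0],[0,0,5,0,0,0],[0,0,5.3,0,0,0],[0,0,5.5,0,0,0],[0,0,5.5,0,0,0]]'; python3 -m crank '[[0,0,0,0,0,0],[0,0,0,0,0,0],[0,0,0,0,0,0]]' 0.6; python3 -m crank '[[0,0,-2,0,0,0],[0,0,-6,0,0,0],[0,0,-11,0,0,0],[0,0,-16,0,0,0],[0,0,-21,0,0,0],[0,0,-25,0,0,0],[0,0,-25,0,0,0],[0,0,-25,0,0,0]]'
python3 - <<'E'
from h import *
print(rel([.5469,.2985,.25],ori(.09)),rel([.434,.3013,.25],ori(.09)))
E
```

```text
time: 17.45
eef_pos: [0.4682, -0.1917, -0.0141]
tcp_rot: [-0.046, 0.999, -0.001, -0.001]
contact_force: [0.5, -0.3, -1.5]
opening: 0.237
finger_force: 118.8
time: 17.75
eef_pos: [0.468, -0.1916, -0.0143]
tcp_rot: [-0.046, 0.999, -0.0, -0.001]
contact_force: [0.0, 0.0, -0.3]
opening: 0.6
finger_force: 0.0
time: 18.55
eef_pos: [0.4687, -0.1915, 0.2366]
tcp_rot: [-0.046, 0.999, -0.001, -0.0]
contact_force: [-0.6, 0.6, -0.3]
opening: 0.598
finger_force: 0.0
(array([-12.25,  48.09,  -1.45]), array([-0.002, -0.   ,  0.001])) (array([-1.03, 49.39, -1.44]), array([-0.002, -0.   ,  0.001]))
```

The view budget is used up, so I'll check by numbers from here. Next: re-measure the open tin's rim, the jar caps and the knife.

```bash
python3 shot.py 9 top side
python3 - <<'E'
from h import *
print(ctrl.get_state()["qpos"].round(2))
N=np.array([-A[1],A[0]])
t=cv2.imread("pics/top_9.png"); P=cloud("top",np.load("pics/top_9.npy")); H=P[...,2]
c=F+A*.056; v,u=np.mgrid[:400,:640]
def W(n,m,z): 
    vs,us=np.where(m); return np.array([onz(n,a,b,z)[:2] for a,b in zip(us,vs)])
near=(np.abs((P[...,:2]-c)@N)<.12)&((P[...,:2]-c)@A<.045)&((P[...,:2]-c)@A>-.08)
m=near&(H>.104)&(H<.13); w=W("top",m,.112)-c; x,y=w@A,w@N
print("rim x",x.min(),"y",y.min(),y.max(),len(x), "front",np.histogram(x,8),"yq",np.histogram(y[x>-.04],12))
for n,k in (("top",9),("side",9)):
    im=cv2.imread(f"pics/{n}_{k}.png"); hsv=cv2.cvtColor(im,cv2.COLOR_BGR2HSV).astype(int); Q=cloud(n,np.load(f"pics/{n}_{k}.npy"))
    for nm,cx,cy,z in (("green",.434,.301,.097),("yellow",.547,.298,.1)):
        m=(np.hypot(Q[...,0]-cx,Q[...,1]-cy)<.045)&(Q[...,2]>z-.01)&(Q[...,2]<z+.02)
        if n=="side": # cap top by hue
            p=proj(n,[cx,cy,z]).astype(int); b=np.zeros(m.shape,bool); b[p[1]-12:p[1]+14,p[0]-14:p[0]+15]=1
            m=m&b
        w=W(n,m,z); print(n,nm,len(w),cv2.minEnclosingCircle((w*1000).astype(np.float32)),w.mean(0).round(4),Q[m].mean(0).round(4))
s=cv2.imread("pics/side_9.png"); hsv=cv2.cvtColor(s,cv2.COLOR_BGR2HSV).astype(int)
m=np.zeros(s.shape[:2],bool); m[168:186,350:400]=1; m&=(hsv[...,1]>150)&(hsv[...,2]<150); vs,us=np.where(m); print("knife handle px",us.min(),us.max(),vs.min(),vs.max())
E
```

```text
[-0.59 -0.11  1.96 -0.    1.3  -2.25]
rim x -0.05398018178031316 y -0.09756703032492474 0.10042191516502419 274 front (array([168,  23,  17,  13,  15,  12,  13,  13]), array([-0.05398018, -0.04170895, -0.02943772, -0.01716648, -0.00489525,
        0.00737598,  0.01964722,  0.03191845,  0.04418968])) yq (array([45,  1,  0,  0,  0,  0,  0,  0,  0,  0,  2, 50]), array([-0.09756703, -0.08106795, -0.06456887, -0.04806979, -0.03157072,
       -0.01507164,  0.00142744,  0.01792652,  0.0344256 ,  0.05092468,
        0.06742376,  0.08392284,  0.10042192]))
top green 204 ((436.12200927734375, 304.46588134765625), 23.07773780822754) [0.4368 0.3045] [0.4368 0.3042 0.098 ]
top yellow 180 ((550.677001953125, 302.6346130371094), 21.960729598999023) [0.5502 0.3027] [0.5501 0.3025 0.1008]
side green 225 ((432.868896484375, 311.3668518066406), 27.940319061279297) [0.433 0.31 ] [0.433  0.3104 0.0974]
side yellow 208 ((545.958984375, 308.5661926269531), 26.72102165222168) [0.5466 0.3077] [0.5465 0.3081 0.1004]
knife handle px 363 390 174 179
```

Everything fits: the cap radii come out at 23 and 22 mm, the rim spans 198 mm, and the knife is back at the same pixels. Now over to the green jar, with the fingers along the tin's x.

```bash
cat >> h.py <<'E'
C=np.array([.6415,.0743]); Nn=np.array([-A[1],A[0]])
G=ori(.11-np.pi/2)
E
python3 -m crank '[[0,5,0,0,0,0.15],[0,10,0,0,0,0.3],[0,15,0,0,0,0.45],[0,20,0,0,0,0.6],[0,25,0,0,0,0.75],[0,30,0,0,0,0.9],[0,35,0,0,0,1.05],[0,40,0,0,0,1.2],[0,45,0,0,0,1.35],[-1.2,49.7,-1,0,0,1.5]]' 0.75;  python3 -m crank '[[0,0,0,0,0,0.05],[0,0,0,0,0,0.05],[0,0,0,0,0,0.05]]'
python3 - <<'E'
from h import *
print(ctrl.get_state()["qpos"].round(2),rel([.4365,.3045,.12],G))
E
```

```text
time: 19.65
eef_pos: [0.432, 0.2439, 0.2362]
tcp_rot: [0.573, 0.819, -0.003, -0.003]
contact_force: [0.7, -0.1, -0.7]
opening: 0.749
finger_force: 0.0
time: 19.95
eef_pos: [0.4334, 0.2422, 0.2374]
tcp_rot: [0.591, 0.807, -0.003, -0.002]
contact_force: [0.1, 0.1, -0.6]
opening: 0.749
finger_force: 0.0
[ 0.3  -0.14  1.97  0.    1.32 -0.  ] (array([ 5.84,  2.25, 11.72]), array([-0.007,  0.   ,  0.196]))
```

```bash
python3 -m crank '[[5.8,2.2,0,0,0,0.1],[5.8,2.2,0,0,0,0.2],[5.8,2.2,0,0,0,0.2],[5.8,2.2,5,0,0,0.2],[5.8,2.2,9,0,0,0.2],[5.8,2.2,11.5,0,0,0.2],[5.8,2.2,11.5,0,0,0.2],[5.8,2.2,11.5,0,0,0.2]]'
python3 - <<'E'
from h import *
print(rel([.4365,.3045,.058],G))
E
```

```text
time: 20.75
eef_pos: [0.4378, 0.3034, 0.1245]
tcp_rot: [0.669, 0.743, -0.001, -0.001]
contact_force: [-0.0, -0.6, 0.4]
opening: 0.747
finger_force: 0.0
(array([ 0.12, -0.09,  6.65]), array([-0.004,  0.   , -0.005]))
```

```bash
python3 -m crank '[[0.1,-0.1,2,0,0,0],[0.1,-0.1,4,0,0,0],[0.1,-0.1,5,0,0,0],[0.1,-0.1,6,0,0,0],[0.1,-0.1,6.6,0,0,0],[0.1,-0.1,6.6,0,0,0]]'; python3 -m crank '[[0,0,0,0,0,0],[0,0,0,0,0,0],[0,0,0,0,0,0],[0,0,0,0,0,0]]' 0.3 60
```

```text
time: 21.35
eef_pos: [0.4362, 0.3053, 0.0581]
tcp_rot: [0.669, 0.743, -0.001, -0.001]
contact_force: [-0.6, 0.7, -0.2]
opening: 0.748
finger_force: 0.0
time: 21.75
eef_pos: [0.437, 0.3059, 0.0595]
tcp_rot: [0.669, 0.743, -0.0, -0.001]
contact_force: [-0.8, -1.2, 5.3]
opening: 0.492
finger_force: 61.0
```

```bash
python3 -m crank '[[0,0,-3,0,0,0],[0,0,-7,0,0,0],[0,0,-12,0,0,0],[0,0,-16.5,0,0,0],[0,0,-16.5,0,0,0],[0,0,-16.5,0,0,0]]'
python3 - <<'E'
from h import *
p=C+Nn*.0695+[0,.0014]; print(p,rel([*p,.225],G))
E
```

```text
time: 22.35
eef_pos: [0.437, 0.3056, 0.224]
tcp_rot: [0.669, 0.743, -0.0, -0.001]
contact_force: [-0.1, 0.4, -2.7]
opening: 0.491
finger_force: 61.3
[0.63387041 0.14477995] (array([-18.05,  17.9 ,  -0.13]), array([-0.001, -0.001, -0.005]))
```

```bash
python3 -m crank '[[-3,3,0,0,0,0],[-6,6,0,0,0,0],[-9,9,0,0,0,0],[-12,12,0,0,0,0],[-15,15,0,0,0,0],[-18,17.9,0,0,0,0],[-18,17.9,0,0,0,0],[-18,17.9,0,0,0,0],[-18,17.9,0,0,0,0]]'; python3 shot.py 10 side top
python3 - <<'E'
from h import *
p=C+Nn*.0695+[0,.0014]; print(rel([*p,.12],G))
# jar in hand: cap/body in side view, tin left wall
s=cv2.imread("pics/side_10.png"); Q=cloud("side",np.load("pics/side_10.npy"))
e=ctrl.get_state()["eef_pos"]; jb=np.array([e[0],e[1]-.0014,e[2]-.0595])
print("jar bottom proj",proj("side",jb),"cap top",proj("side",jb+[0,0,.097]))
m=(np.hypot(Q[...,0]-jb[0],Q[...,1]-jb[1])<.05)&(Q[...,2]>jb[2]+.01)&(Q[...,2]<jb[2]+.075)
vs,us=np.where(m); print("jar px",us.min(),us.max(),vs.min(),vs.max(),Q[m].mean(0),np.percentile(Q[m],[5,50,95],axis=0).round(3).tolist())
P=cloud("top",np.load("pics/top_10.npy"));w=P[...,:2]-C
m=(w@Nn>.085)&(w@Nn<.115)&(abs(w@A)<.04)&(P[...,2]>.1)&(P[...,2]<.125); print("left rim seen",m.sum(),np.median((w@Nn)[m]) if m.any() else 0)
E
```

```text
time: 23.25
eef_pos: [0.6319, 0.1458, 0.2203]
tcp_rot: [0.669, 0.743, -0.003, -0.003]
contact_force: [0.8, 0.5, -1.9]
opening: 0.495
finger_force: 61.4
(array([-0.16,  0.19, 10.18]), array([-0.005, -0.   , -0.004]))
jar bottom proj [302.90263908 202.48674013] cap top [301.11833763 175.29084487]
jar px 295 312 184 205 [0.62475973 0.16232233 0.20655807] [[0.607, 0.15, 0.177], [0.624, 0.164, 0.207], [0.646, 0.169, 0.234]]
left rim seen 0 0
```

```bash
python3 -m crank '[[-0.15,0.2,0,0,0,0],[-0.15,0.2,2,0,0,0],[-0.15,0.2,4,0,0,0],[-0.15,0.2,5.5,0,0,0],[-0.15,0.2,7,0,0,0],[-0.15,0.2,8.5,0,0,0],[-0.15,0.2,10,0,0,0],[-0.15,0.2,10,0,0,0]]'
python3 - <<'E'
from h import *
p=C+Nn*.0695+[0,.0014]; print(rel([*p,.0665],G))
E
```

```text
time: 24.15
eef_pos: [0.6338, 0.1437, 0.1197]
tcp_rot: [0.669, 0.743, -0.003, -0.003]
contact_force: [-1.1, 0.1, -1.9]
opening: 0.491
finger_force: 61.8
(array([0.1 , 0.06, 5.32]), array([-0.008, -0.   , -0.005]))
```

```bash
python3 -m crank '[[0.1,0,1.5,-0.008,0,0],[0.1,0,3,-0.008,0,0],[0.1,0,4,-0.008,0,0],[0.1,0,4.8,-0.008,0,0],[0.1,0,5.2,-0.008,0,0],[0.1,0,5.3,-0.008,0,0],[0.1,0,5.3,-0.008,0,0]]'
```

```text
time: 24.85
eef_pos: [0.6353, 0.1448, 0.0697]
tcp_rot: [0.669, 0.743, 0.002, 0.002]
contact_force: [0.0, -0.1, -1.6]
opening: 0.492
finger_force: 61.8
```

```bash
python3 -m crank '[[0,0,0.1,0,0,0],[0,0,0.2,0,0,0],[0,0,0.3,0,0,0],[0,0,0.3,0,0,0]]'
```

```text
time: 25.25
eef_pos: [0.6351, 0.1448, 0.0667]
tcp_rot: [0.669, 0.743, 0.002, 0.002]
contact_force: [0.0, 0.3, -0.5]
opening: 0.49
finger_force: 61.8
```

```bash
python3 -m crank '[[0,0,0.1,0,0,0],[0,0,0.1,0,0,0]]'; python3 -m crank '[[0,0,0,0,0,0],[0,0,0,0,0,0],[0,0,0,0,0,0]]' 0.63;  python3 -m crank '[[0,0,-1,0,0,0],[0,0,-3,0,0,0],[0,0,-6,0,0,0],[0,0,-10,0,0,0],[0,0,-15,0,0,0],[0,0,-18,0,0,0],[0,0,-18,0,0,0]]'
python3 - <<'E'
from h import *
print(rel([.5505,.3026,.24],G))
E
```

```text
time: 25.45
eef_pos: [0.6351, 0.1448, 0.0656]
tcp_rot: [0.669, 0.743, 0.002, 0.002]
contact_force: [-0.3, 0.2, -1.3]
opening: 0.491
finger_force: 61.8
time: 25.75
eef_pos: [0.6355, 0.1449, 0.0662]
tcp_rot: [0.669, 0.743, 0.002, 0.002]
contact_force: [-0.2, -0.2, -0.7]
opening: 0.627
finger_force: 0.0
time: 26.45
eef_pos: [0.6375, 0.1451, 0.2547]
tcp_rot: [0.669, 0.743, 0.007, 0.007]
contact_force: [0.6, -0.4, -0.2]
opening: 0.632
finger_force: 0.0
(array([16.58, -7.03,  1.33]), array([ 0.019,  0.001, -0.005]))
```

Now the yellow jar.

```bash
python3 -m crank '[[4,-1.7,0,0,0,0],[8,-3.4,0,0.01,0,0],[12,-5,0,0.02,0,0],[16.5,-7,1,0.02,0,0],[16.5,-7,1,0.02,0,0],[16.5,-7,1,0.02,0,0],[16.5,-7,5,0.02,0,0],[16.5,-7,9,0.02,0,0],[16.5,-7,12.5,0.02,0,0],[16.5,-7,12.5,0.02,0,0]]' 0.75; python3 -m crank '[[0,0,0,0,0,0],[0,0,0,0,0,0]]'
python3 - <<'E'
from h import *
print(rel([.5505,.3026,.061],G))
im,D=ctrl.read_camera("side"); Q=cloud("side",D); hsv=cv2.cvtColor(im,cv2.COLOR_BGR2HSV).astype(int)
w=Q[...,:2]-C; m=(w@Nn>0.02)&(w@Nn<.12)&(abs(w@A)<.04)&(Q[...,2]>.08)&(Q[...,2]<.11)
print("in tin",m.sum(),np.median(w[m]@A),np.median(w[m]@Nn),np.percentile(Q[m][:,2],[10,50,90]))
E
```

```text
time: 27.45
eef_pos: [0.5447, 0.2985, 0.1138]
tcp_rot: [0.67, 0.742, -0.011, -0.008]
contact_force: [-0.3, -1.0, 0.4]
opening: 0.754
finger_force: 0.0
time: 27.65
eef_pos: [0.5502, 0.3016, 0.1234]
tcp_rot: [0.669, 0.743, -0.003, -0.004]
contact_force: [0.3, 0.5, 0.4]
opening: 0.754
finger_force: 0.0
(array([0.1 , 0.1 , 6.24]), array([-0.01 , -0.001, -0.006]))
in tin 98 0.007952978982065095 0.09792429296985797 [0.08562252 0.09998878 0.10653685]
```

```bash
python3 -m crank '[[0.1,0,2,-0.01,0,0],[0.1,0,4,-0.01,0,0],[0.1,0,5,-0.01,0,0],[0.1,0,5.8,-0.01,0,0],[0.1,0,6.2,-0.01,0,0],[0.1,0,6.2,-0.01,0,0]]'; python3 -m crank '[[0,0,0,0,0,0],[0,0,0,0,0,0],[0,0,0,0,0,0],[0,0,0,0,0,0]]' 0.3 60; python3 -m crank '[[0,0,-3,0,0,0],[0,0,-7,0,0,0],[0,0,-12,0,0,0],[0,0,-16.5,0,0,0],[0,0,-16.5,0,0,0],[0,0,-16.5,0,0,0]]'; python3 shot.py 11 top side
python3 - <<'E'
from h import *
P=cloud("top",np.load("pics/top_11.npy")); w=P[...,:2]-C
m=(w@Nn>0.02)&(w@Nn<.094)&(abs(w@A)<.048)&(P[...,2]>.08)&(P[...,2]<.125); vs,us=np.where(m)
ww=np.array([onz("top",a,b,.103)[:2] for a,b in zip(us,vs)]) -C if m.any() else np.zeros((1,2))
print("green top view",m.sum(),(ww@A).min(),(ww@A).max(),(ww@Nn).min(),(ww@Nn).max(),np.median(P[m][:,2]))
E
```

```text
time: 28.3
eef_pos: [0.5472, 0.3025, 0.0586]
tcp_rot: [0.669, 0.743, -0.002, -0.002]
contact_force: [0.3, -0.1, 0.3]
opening: 0.749
finger_force: 0.0
time: 28.7
eef_pos: [0.5481, 0.3029, 0.0598]
tcp_rot: [0.669, 0.743, -0.001, -0.001]
contact_force: [-0.0, -0.2, 5.4]
opening: 0.482
finger_force: 61.0
time: 29.3
eef_pos: [0.5479, 0.3027, 0.2242]
tcp_rot: [0.669, 0.743, -0.001, -0.001]
contact_force: [-1.4, -0.8, -2.4]
opening: 0.482
finger_force: 61.2
green top view 216 -0.04666685737966882 0.02379760327017135 0.047141426464877956 0.09230872574540404 0.10436882863811026
```

The green jar stands upright in the tin (y 47 to 92 mm, top at 103 mm). Yellow is gripped. Carry it over.

Run:
```python
from h import *
p=C+Nn*.0195; print(p,rel([*p,.23],G))
```

```text
[0.63935932 0.09368214] (array([-21.7 ,   7.07,  -1.  ]), array([-0.01 ,  0.001, -0.005]))
```

```bash
python3 -m crank '[[-4,1.3,-1,0,0,0],[-8,2.6,-1,0,0,0],[-12,3.9,-1,0,0,0],[-15,5,-1,0,0,0],[-18,6,-1,0,0,0],[-20,6.6,-1,0,0,0],[-21.7,7,-1,0,0,0],[-21.7,7,-1,0,0,0],[-21.7,7,-1,0,0,0],[-21.7,7,-1,0,0,0]]'
python3 - <<'E'
from h import *
p=C+Nn*.0195; print(rel([*p,.12],G))
E
```

```text
time: 30.4
eef_pos: [0.6395, 0.0952, 0.2323]
tcp_rot: [0.669, 0.744, -0.002, -0.002]
contact_force: [0.3, 0.9, -1.7]
opening: 0.48
finger_force: 61.2
(array([-0.15,  0.04, 11.23]), array([-0.006, -0.001, -0.004]))
```

```bash
python3 -m crank '[[-0.15,0,0,0,0,0],[-0.15,0,3,0,0,0],[-0.15,0,5,0,0,0],[-0.15,0,6.5,0,0,0],[-0.15,0,8,0,0,0],[-0.15,0,9.5,0,0,0],[-0.15,0,11,0,0,0],[-0.15,0,11,0,0,0]]'
python3 - <<'E'
from h import *
p=C+Nn*.0195; print(rel([*p,.0665],G))
E
```

```text
time: 31.2
eef_pos: [0.638, 0.0926, 0.1198]
tcp_rot: [0.669, 0.743, -0.004, -0.004]
contact_force: [-0.3, 0.3, -0.6]
opening: 0.483
finger_force: 61.2
(array([0.09, 0.21, 5.33]), array([-0.01 , -0.001, -0.005]))
```

```bash
python3 -m crank '[[0.1,0.1,1.5,-0.008,0,0],[0.1,0.1,3,-0.008,0,0],[0.1,0.1,4,-0.008,0,0],[0.1,0.1,4.8,-0.008,0,0],[0.1,0.1,5.2,-0.008,0,0],[0.1,0.1,5.3,-0.008,0,0],[0.1,0.1,5.3,-0.008,0,0],[0.1,0.1,5.5,-0.008,0,0],[0.1,0.1,5.5,-0.008,0,0]]'
```

```text
time: 32.1
eef_pos: [0.6406, 0.0936, 0.0683]
tcp_rot: [0.669, 0.743, 0.001, 0.001]
contact_force: [0.0, -0.2, -2.3]
opening: 0.482
finger_force: 61.2
```

```bash
python3 -m crank '[[0,0,0.1,0,0,0],[0,0,0.2,0,0,0],[0,0,0.25,0,0,0],[0,0,0.25,0,0,0]]'; python3 -m crank '[[0,0,0,0,0,0],[0,0,0,0,0,0],[0,0,0,0,0,0]]' 0.63;  python3 -m crank '[[0,0,-1,0,0,0],[0,0,-3,0,0,0],[0,0,-6,0,0,0],[0,0,-10,0,0,0],[0,0,-15,0,0,0],[0,0,-18,0,0,0],[0,0,-18,0,0,0]]'; python3 -m crank '[[6,-3,0,0,0,0],[12,-6,0,0,0,0],[18,-9,0,0,0,0],[22,-10,0,0,0,0],[22,-10,0,0,0,0],[22,-10,0,0,0,0],[22,-10,0,0,0,0]]'; python3 shot.py 12 top side; python3 lid.py;  python3 - <<'E'
from h import *
print(ctrl.get_state()["dq"].round(3))
P=cloud("top",np.load("pics/top_12.npy")); w=P[...,:2]-C
for a,b in ((.045,.093),(-.005,.0435)):
    m=(w@Nn>a)&(w@Nn<b)&(abs(w@A)<.035)&(P[...,2]>.095)&(P[...,2]<.125); vs,us=np.where(m)
    q=np.array([onz("top",i,j,.105)[:2] for i,j in zip(us,vs)])-C
    print(m.sum(),(q@A).min(),(q@A).max(),(q@Nn).min(),(q@Nn).max(),np.percentile(P[m][:,2],[10,50,90]),np.polyfit((q@Nn),P[m][:,2],1)[0])
for k in (9,12):
    t=cv2.imread(f"pics/top_{k}.png"); hsv=cv2.cvtColor(t,cv2.COLOR_BGR2HSV).astype(int)
    kb=np.zeros(t.shape[:2],bool); kb[195:275,378:404]=1; v,u=np.where(kb&(hsv[...,2]<120)&(hsv[...,1]>80)); print("knife",u.mean(),v.mean(),len(u))
E
```

```text
time: 32.5
eef_pos: [0.6406, 0.0936, 0.066]
tcp_rot: [0.669, 0.743, 0.001, 0.001]
contact_force: [-1.1, -0.1, 0.9]
opening: 0.48
finger_force: 61.5
time: 32.8
eef_pos: [0.6406, 0.0936, 0.0656]
tcp_rot: [0.669, 0.743, 0.001, 0.001]
contact_force: [0.3, 0.8, -0.8]
opening: 0.63
finger_force: 0.0
time: 33.5
eef_pos: [0.6431, 0.0936, 0.2544]
tcp_rot: [0.669, 0.743, 0.006, 0.006]
contact_force: [0.1, 0.1, 0.1]
opening: 0.63
finger_force: 0.0
time: 34.2
eef_pos: [0.5166, 0.3024, 0.2447]
tcp_rot: [0.668, 0.744, 0.001, 0.001]
contact_force: [0.5, -0.3, -0.0]
opening: 0.628
finger_force: 0.0
lid 717 angle 1.882 mean [0.02  0.061] from hinge 1.893
[-0.009  0.001 -0.003  0.002 -0.001  0.002]
187 -0.021730378806738143 0.023342839986444288 0.04762229663490934 0.0911548270823411 [0.10120825 0.1044579  0.10686468] 0.02200229816101878
176 -0.018377945650851 0.024763155664160375 -0.0003731332179326646 0.04126515759706689 [0.1033643  0.10780163 0.10989762] 0.02661515736501651
knife 391.724609375 234.751953125 1024
knife 393.18148148148146 250.48888888888888 270
```

All checks hold: both cap tops are level at the expected heights (about 104 and 107 mm), the lid is at about 1.88 rad, the knife is flat on the worktop, and the arm is clear. Handing in.

```bash
python3 -c "
from plant import ctrl
print(ctrl.sign_off())"
```

```text
the job is handed in; nothing more can be done
None
```

I levered the tin's lid open with the knife and swung it back to about 1.88 rad, laid the knife flat on the worktop, and stood the green- and yellow-capped jars upright side by side in the tin. The job is handed in at about 34 s of the 72 s allowed; the sign-off gave no verdict.

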